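# Weigh a tin on the two-pan kitchen balance

## Task

A closed steel tin stands in one pan of the kitchen balance. Stand iron weights in the other, empty pan until the beam comes to rest level, and leave any weight you do not need standing on the ledge. Do not shift the tins, the glass tumbler or the spice carousel.

Things in the scene. Friction and masses are not known exactly. Their poses are not given: they have to be found in the camera images.
- beam (a joint): Tilt of the balance's beam, rad: 0 level, negative with the tin's pan low, positive with the weights' pan low; stops at -0.134 (the start) and +0.134. Lightly sprung to centre and damped: settles in about 1.5 s. With the right weights it rests within 0.03 of level; 200 g too much or too little sends it to a stop. Some choice of the three weights always balances the tin.
- balance: Red foot (110 by 150 mm) of the balance, fixed to the ledge, place and turn vary; origin at its underside's centre, z up, y along the beam to the tin's pan. Aluminium beam on a pivot 45 mm up, pan centres 150 mm either side, black upright pointer mid-beam up to 111 mm. Pans always stay level; where in a pan a weight stands does not matter.
- empty_pan (a point): Centre of the inside floor of the pan without a tin: a level steel tray 190 mm (x) by 130 mm (y) outside, 4 mm walls, rim 10 mm above this floor; z up, y along the beam towards the tin's pan. The floor is 90 mm above the ledge at the start, 70 mm when the beam is level, 50 mm at its lowest.
- tin_pan (a point): The same point and axes of the like pan that holds the tin; 50 mm above the ledge at the start.
- big_weight_a: Round weight: iron body 48 mm in diameter and 26 mm high, 16 mm neck up to 42 mm, then a brass knob 26 mm in diameter from 42 to 60 mm above the underside (take it by the knob from above). Weighs 400 g. Origin at the centre of its underside, z up. Starts standing on the ledge to the robot's right; the three weights swap places.
- big_weight_b: Round weight: iron body 48 mm in diameter and 26 mm high, 16 mm neck up to 42 mm, then a brass knob 26 mm in diameter from 42 to 60 mm above the underside (take it by the knob from above). Weighs 400 g. Origin at the centre of its underside, z up. Starts standing on the ledge to the robot's right; the three weights swap places. Like big_weight_a.
- small_weight: Round weight: iron body 34 mm in diameter and 18 mm high, 16 mm neck up to 42 mm, then a brass knob 26 mm in diameter from 42 to 60 mm above the underside (take it by the knob from above). Weighs 200 g. Origin at the centre of its underside, z up. Starts standing on the ledge to the robot's right; the three weights swap places.
- red_tin: Closed round steel tin with a red lid, 96 mm in diameter, 90 mm high; origin at the centre of its underside, z up. Of the three tins one weighs about 400 g, one 600 g and one 1000 g; which is not known. One tin stands in a pan of the balance, two are spares on a wooden block; which is which varies. Do not handle.
- yellow_tin: Closed round steel tin with a yellow lid, 96 mm in diameter, 90 mm high; origin at the centre of its underside, z up. Of the three tins one weighs about 400 g, one 600 g and one 1000 g; which is not known. One tin stands in a pan of the balance, two are spares on a wooden block; which is which varies. Do not handle.
- blue_tin: Closed round steel tin with a blue lid, 96 mm in diameter, 90 mm high; origin at the centre of its underside, z up. Of the three tins one weighs about 400 g, one 600 g and one 1000 g; which is not known. One tin stands in a pan of the balance, two are spares on a wooden block; which is which varies. Do not handle.
- block: Fixed wooden block 220 mm (x) by 115 mm (y) by 50 mm high to the robot's left, under the two spare tins; origin at the centre of its underside.
- tumbler: Green glass tumbler, 72 mm across the rim, 110 mm high, beyond the weights; origin at the centre of its underside. Do not shift.
- carousel_base: Fixed foot of the rotating spice carousel, 160 mm in diameter and 157 mm high overall, far left; origin at the centre of its underside. Do not turn.
- carousel_mark (a point): A point on top of the carousel's turntable, 30 mm from its axis, 20 mm above the ledge.
Mind the look-alikes: they are no part of the job. What is shaped like the yellow_tin but purple or turquoise is not meant. What is shaped like the big_weight_a but turquoise is not meant.

How it is judged:
By the outcome, as a careful person would: the job done as asked, in the order asked, and still so for the second after the job is handed in, with the robot touching nothing.
It also fails if it takes over 72 s, if anything falls off the work surface, if the arm or the gripper's body presses on something with over 40 N, if the wrist force passes 120 N, or if a joint passes its speed limit or range.

## Robot

A 6-joint arm with a two-finger parallel gripper is mounted at the origin on the work surface. World frame = base frame: x ahead of the robot, y to its left, z up, the work surface at z = 0. Lengths are in m, angles in degrees, forces in N, time in s.
With the tool pointing down it reaches from about 0.4 to 0.825 m from the base axis. Payload 7 kg.
Tool frame: the origin (TCP) lies between the finger pads; the fingertips stand 19 mm ahead of it and the grasp point (between the pads) is the TCP; z points along the fingers, y is the line along which they close (so a half turn about z gives the same grasp; the last joint's range is limited). The gripper opens to 88 mm and grips with 3 to 60 N. Pads are 19 mm wide; open, the fingers measure 130 mm over their backs; the gripper's body (78 mm by 193 mm) begins 47 mm behind the grasp point.
Start: joints at [92.023, 20.546, 0.682, 0, -70.136, -16.507], TCP at [0.169, 0.654, 0.246] pointing down, gripper open.
Joint ranges: [-176.03, 176.03], [-82.01, 121.73], [-58.28, 71.71], [-173.87, 95.51], [-174.79, -0.11], [-173.66, 173.66]. Speed limits (degrees/s): [136.94, 136.94, 172.46, 180, 180, 180].

## Interface

Orientations are given as [roll, pitch, yaw] about the fixed x, y, z axes, in that order (R = Rz(yaw) Ry(pitch) Rx(roll)).
In Python, from plant import r gives the robot as it stands. The module is installed in compiled form; this text tells all that it offers.
- The arm moves only by the shell command python3 -m pendant 'ROWS' [OPENING] [FORCE]. ROWS is JSON, a list of rows, each a list of 6 numbers: the shift along the tool's x, y, z in mm, then the turn, a rotation vector about the tool's x, y, z in rad. In form: [[tx, ty, tz, wx, wy, wz], ...]. A call has 1 to 20 rows; each row is the pose to reach, as a shift and turn from the pose commanded when the call began, along the tool's axes at that moment; what a row does not reach only later rows make up. A row lasts 1/8 s, in which the tool goes at most 62.5 mm and 10.7 degrees, less where a joint would pass 70% of its speed; a pose out of reach is approached as far as the arm can. A call with a gripper value outside its range is refused whole. OPENING is the finger opening in mm, from 0 to 87.6, set as the call begins (- or left out, the last holds). The fingers move at their own pace and stop on an object; FORCE is the grip in N (left out, the last holds). Time passes only in rows, so rows that repeat a pose let the fingers close. It gives the time, the measured TCP pose, the force, the opening and the grip force at its end, in the units of the state.
- r.get_state(): the state, without advancing time (a new reading comes with each control period).
- r.capture(name): name is "side" or "top" or "wrist"; returns the picture (420x560x3 uint8, red, green, blue); there is no depth.
- r.camera_params(name): a dict with "mtx" (3x3 intrinsics, pixels), "rvec" (rotation vector, rad) and "tvec" (3), from world to camera coordinates, as OpenCV has them; the wrist camera has in their place "mount" (4x4, takes a point from camera to tool coordinates, whose origin is the TCP and whose axes are the flange's). Camera axes: x right, y down, z forward; pixel columns grow to the right and rows downward; lengths in m; the calibration is good to about 2 mm. A picture is of the moment at which its call begins: read the wrist's pose just before it. camera_params takes no time and is no camera call.
- r.close_job(): hands the job in; it is judged then, once.
The state is a dict: "time_s": time; "joints": joint angles; "qd": joint speeds; "joint_torque": joint torques, N m; "tcp_pos": TCP position; "eef_rot": TCP orientation; "contact_force": force on the tool from outside, world axes, zero at the start; "moment": the same for the moment, N m; "gripper_width": finger opening in m; "gripper_force": force on a finger pad.
Only numpy, scipy, OpenCV 4.12 (cv2) and the standard library are available. Lean on these libraries where they do the work, as an engineer would, in place of code of your own. Each camera call takes 0.05 s, during which the arm holds its last target. There are 200 camera calls.

## Working session

There is one attempt and no reset: what is moved stays moved. The work goes in short steps, Python scripts to look and compute and a shell command to move; the robot and the scene stay as the last step left them, time stands still between calls to the robot, and variables do not carry over. Pictures are saved under pics/ and viewed, at most 10 in all, crops included, and the job is handed in when it is done.

```bash
mkdir -p pics; python3 - <<'E'
from plant import r
import cv2,numpy as np
s=r.get_state();print(s)
for n in("top","side"):
    cv2.imwrite(f"pics/{n}0.png",cv2.cvtColor(r.capture(n),cv2.COLOR_RGB2BGR))
    p=r.camera_params(n);R=cv2.Rodrigues(np.array(p["rvec"]))[0];print(n,p["mtx"],-R.T@np.array(p["tvec"]).ravel(),R)
print(r.camera_params("wrist"))
E
```

```text
{'time_s': 0.0, 'joints': array([ 9.20231909e+01,  2.05906630e+01,  6.33310564e-01, -2.11206974e-02,
       -7.01368193e+01, -1.65081343e+01]), 'qd': array([-0.03019277,  0.01752534, -0.00464272,  0.11528012, -0.08560556,
        0.1670666 ]), 'joint_torque': array([-9.85442566e-04, -5.82706618e+01,  2.93063271e+01,  6.99747115e+00,
        6.99141747e-03, -1.60666855e-04]), 'tcp_pos': array([0.16872417, 0.65308508, 0.24462472]), 'eef_rot': array([ 1.79904068e+02, -7.72534631e-03, -1.44921295e+01]), 'contact_force': array([-0.52674745, -0.36090483,  1.19251615]), 'moment': array([-0.03023456, -0.011343  , -0.00866182]), 'gripper_force': 0.0, 'gripper_width': 0.08760462490261613}
top [[438.56207945   0.         281.11149279]
 [  0.         438.56207945 205.45358012]
 [  0.           0.           1.        ]] [0.40361982 0.02968519 1.27676186] [[ 0.00283404 -0.99976189  0.02163658]
 [-0.99051155 -0.0057794  -0.13730794]
 [ 0.13740029 -0.02104214 -0.99029207]]
side [[395.05130339   0.         277.6382053 ]
 [  0.         395.05130339 211.24710376]
 [  0.           0.           1.        ]] [ 0.52093656 -0.83058911  0.88709963] [[ 0.99613045 -0.0866057  -0.01495284]
 [-0.07162679 -0.70140609 -0.70915379]
 [ 0.05092874  0.70748071 -0.70489525]]
{'mtx': array([[346.48785745,   0.        , 283.47073507],
       [  0.        , 346.48785745, 210.22715716],
       [  0.        ,   0.        ,   1.        ]]), 'mount': array([[-1.00988983e-03, -9.62756674e-01, -2.70367465e-01,
         7.24346571e-02],
       [ 9.99999485e-01, -9.98554895e-04, -1.79473970e-04,
        -1.18941303e-03],
       [-9.71869933e-05, -2.70367507e-01,  9.62757187e-01,
        -1.39001257e-01],
       [ 0.00000000e+00,  0.00000000e+00,  0.00000000e+00,
         1.00000000e+00]])}
```

View pics/top0.png

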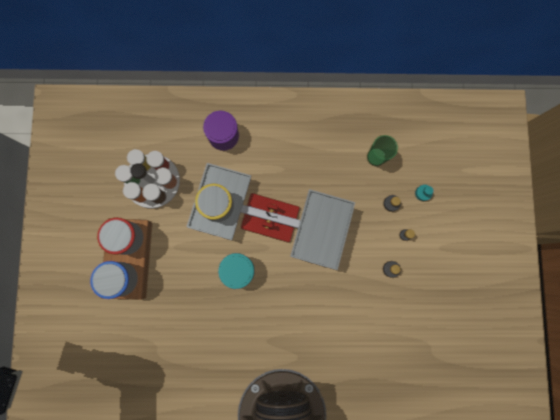

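View pics/side0.png

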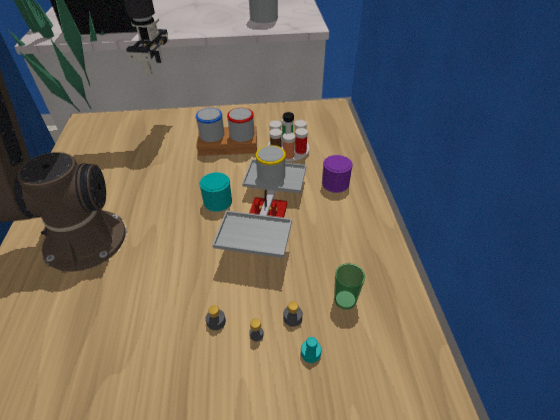

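The top view shows the yellow tin in the left pan (214,202) and the empty pan at about (323,231). The brass-knobbed weights are at (391,203), (406,235, small) and (391,269). The turquoise decoy is at (425,193) and the tumbler at (382,151). In the side view the same knobs are at (293,307), (256,324) and (214,312).

```bash
cat > h.py <<'E'
from plant import r
import cv2,numpy as np
def ray(n,uv):
    p=r.camera_params(n);R=cv2.Rodrigues(np.array(p["rvec"]))[0];C=-R.T@np.array(p["tvec"]).ravel()
    return C,R.T@np.linalg.inv(p["mtx"])@np.array([*uv,1.])
def plane(n,uv,z):
    C,d=ray(n,uv);return C+d*(z-C[2])/d[2]
def tri(a,b):
    C,d=ray("top",a);D,e=ray("side",b)
    s,t=np.linalg.lstsq(np.c_[d,-e],D-C,rcond=None)[0];P,Q=C+s*d,D+t*e
    return (P+Q)/2,np.linalg.norm(P-Q)
def blobs(img,lo,hi,roi,amin=15):
    h=cv2.cvtColor(img,cv2.COLOR_BGR2HSV);m=cv2.inRange(h,lo,hi);k=np.zeros_like(m);x0,y0,x1,y1=roi;k[y0:y1,x0:x1]=m[y0:y1,x0:x1]
    n,l,st,c=cv2.connectedComponentsWithStats(k);return [(c[i].round(1),st[i]) for i in range(1,n) if st[i][4]>=amin],l,k
E
python3 - <<'E'
from h import *
T=cv2.imread("pics/top0.png");S=cv2.imread("pics/side0.png")
kt=blobs(T,(12,170,60),(28,255,255),(375,180,420,285))[0]
ks=blobs(S,(12,170,60),(28,255,255),(190,295,320,340))[0]
for c,st in kt:print("top",c,st,plane("top",c,.055).round(4))
for c,st in ks:print("side",c,st,plane("side",c,.053).round(4))
for c,_ in kt:
    b=min((tri(c,d)+(d,) for d,_ in ks),key=lambda x:x[1]);print(b)
# pan: greyish
for n,I,roi in(("top",T,(285,180,362,280)),("side",S,(205,205,300,262))):
    b,l,k=blobs(I,(0,0,60),(179,60,255),roi,300)
    for i,(c,st) in enumerate(b):
        cn=cv2.findContours(k,cv2.RETR_EXTERNAL,cv2.CHAIN_APPROX_NONE)[0];cn=max(cn,key=cv2.contourArea)
        rr=cv2.minAreaRect(cn);bx=cv2.boxPoints(rr);print(n,c,st,bx.round(1).tolist())
        ap=cv2.approxPolyDP(cn,6,True)[:,0];print(ap.tolist())
        print(np.array([plane(n,q,.1) for q in ap]).round(4).tolist())
        if n=="top":print(np.mean([plane(n,q,.1) for q in bx],0),[plane(n,q,.1).round(4) for q in bx])
E
```

```text
side [292.4 310.3] [289 308   9   5  18] [ 0.5872 -0.3316  0.053 ]
side [256.8 327.1] [253 324   8   7  15] [ 0.5002 -0.3675  0.053 ]
top [321.6 229. ] [ 285  189   70   81 3655] [[274.8999938964844, 253.10000610351562], [293.70001220703125, 184.3000030517578], [356.20001220703125, 201.3000030517578], [337.3999938964844, 270.20001220703125]]
[[309, 189], [301, 217], [285, 216], [297, 228], [290, 256], [337, 269], [354, 202]]
[[0.6126, -0.0713, 0.1], [0.5357, -0.0492, 0.1], [0.5382, -0.0059, 0.1], [0.5059, -0.0383, 0.1], [0.4309, -0.0194, 0.1], [0.3969, -0.1447, 0.1], [0.5775, -0.1938, 0.1]]
[ 0.50923832 -0.08847717  0.1       ] [array([0.4383, 0.021 , 0.1   ]), array([ 0.6255, -0.0294,  0.1   ]), array([ 0.5794, -0.1998,  0.1   ]), array([ 0.3937, -0.1457,  0.1   ])]
side [253.2 233. ] [ 212  205   80   53 2876] [[211.5, 247.60000610351562], [218.60000610351562, 197.6999969482422], [293.1000061035156, 208.3000030517578], [286.0, 258.29998779296875]]
[[223, 210], [213, 247], [283, 257], [291, 219], [268, 216], [270, 205], [259, 214]]
[[0.4236, -0.0198, 0.1], [0.3992, -0.1548, 0.1], [0.5771, -0.2056, 0.1], [0.612, -0.0747, 0.1], [0.5494, -0.0566, 0.1], [0.5582, -0.013, 0.1], [0.5247, -0.0462, 0.1]]
```

```bash
python3 - <<'E'
from h import *
T=cv2.imread("pics/top0.png");S=cv2.imread("pics/side0.png")
hs=cv2.cvtColor(T,cv2.COLOR_BGR2HSV)
print(hs[203,386:402].tolist(),hs[50,300].tolist(),hs[235,405:415].tolist(), hs[250,420].tolist())
def up(I,x0,y0,x1,y1,f):return cv2.resize(I[y0:y1,x0:x1],None,fx=f,fy=f,interpolation=cv2.INTER_NEAREST)
a=up(T,370,180,450,290,5);b=up(S,195,285,335,365,3)
C=np.zeros((550,400+420,3),np.uint8);C[:,:400]=a;C[:240,400:820]=b
cv2.imwrite("pics/c1.png",C[:,:800])
E
```

```text
[[0, 0, 69], [0, 0, 68], [60, 4, 69], [30, 8, 66], [20, 44, 70], [20, 106, 84], [20, 138, 109], [20, 141, 130], [20, 136, 141], [20, 136, 144], [20, 137, 143], [20, 138, 140], [20, 137, 134], [20, 130, 116], [19, 110, 95], [18, 94, 103]] [109, 172, 74] [[20, 123, 83], [19, 138, 113], [20, 143, 134], [20, 137, 145], [20, 138, 146], [20, 136, 144], [20, 138, 142], [20, 137, 140], [20, 136, 135], [20, 125, 122]] [18, 87, 152]
```

View pics/c1.png

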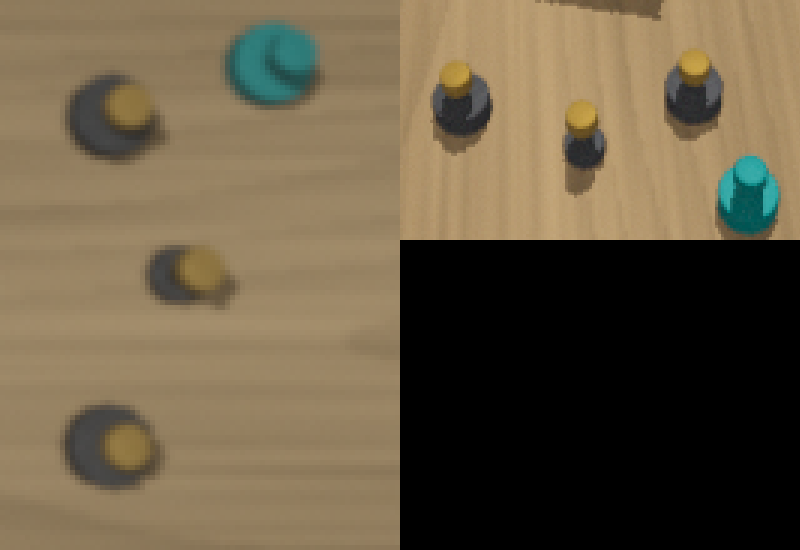

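The crop shows the three brass knobs clearly. In top pixels they are at about (395.8,201), (410.4,233.5) and (395.4,269). A saturation threshold should separate them from the wood.

```bash
python3 - <<'E'
from h import *
T=cv2.imread("pics/top0.png");S=cv2.imread("pics/side0.png")
kt=blobs(T,(16,115,60),(24,255,255),(380,185,425,285),20)[0]
h=cv2.cvtColor(S,cv2.COLOR_BGR2HSV);print(h[311,214].tolist(),h[307,293].tolist(),h[340,230].tolist())
ks=blobs(S,(16,165,60),(26,255,255),(200,298,305,335),15)[0]
for c,st in ks:print("side",c,st[:5],plane("side",c,.053).round(4))
for c,st in kt:
    print("top",c,st,plane("top",c,.058).round(4))
    b=min((tri(c,d)+(d,) for d,_ in ks),key=lambda x:x[1]);print("  tri",b[0].round(4),b[1].round(4))
E
```

```text
[21, 163, 191] [22, 166, 197] [18, 103, 175]
side [214.4 312.2] [210 307   9  10  37] [ 0.4012 -0.3189  0.053 ]
side [292.6 310.1] [289 308   9   5  26] [ 0.5878 -0.3311  0.053 ]
side [255.6 326.3] [251 322  10   9  33] [ 0.4976 -0.3652  0.053 ]
top [395.3 201. ] [391 197  10   9  66] [ 0.5873 -0.319   0.058 ]
  tri [ 0.5893 -0.3239  0.041 ] 0.0011
top [409.6 233.6] [405 229  10  10  71] [ 0.4953 -0.3562  0.058 ]
  tri [ 0.4968 -0.3605  0.0443] 0.001
top [395.2 269. ] [391 265  10   9  70] [ 0.3971 -0.3124  0.058 ]
  tri [ 0.3987 -0.3153  0.0467] 0.0033
```

```bash
cat >> h.py <<'E'
from scipy.spatial.transform import Rotation as Ro
def to_tool(p,target):
    R=Ro.from_euler('xyz',[180,0,-14.49],degrees=True).as_matrix();return (R.T@(np.array(target)-p)*1000).round(0)
def wray(s,uv,z):
    p=r.camera_params("wrist");M=p["mount"];R=Ro.from_euler('xyz',s["eef_rot"],degrees=True).as_matrix()
    d=R@M[:3,:3]@np.linalg.inv(p["mtx"])@np.array([*uv,1.]);C=s["tcp_pos"]+R@M[:3,3];return C+d*(z-C[2])/d[2]
E
python3 - <<'E'
from h import *
p=np.array([.169,.654,.246])
for t in ([.5,.2,.28],[.398,-.315,.18],[.504,-.11,.2]):print(to_tool(p,t))
E
```

```text
[434. 357. -34.]
[464. 881.  66.]
[516. 656.  46.]
```

```bash
python3 -m pendant '[[434,357,-34,0,0,0],[434,357,-34,0,0,0],[434,357,-34,0,0,0],[434,357,-34,0,0,0],[434,357,-34,0,0,0],[434,357,-34,0,0,0],[434,357,-34,0,0,0],[434,357,-34,0,0,0],[434,357,-34,0,0,0],[434,357,-34,0,0,0],[464,881,66,0,0,0],[464,881,66,0,0,0],[464,881,66,0,0,0],[464,881,66,0,0,0],[464,881,66,0,0,0],[464,881,66,0,0,0],[464,881,66,0,0,0],[464,881,66,0,0,0],[464,881,66,0,0,0],[464,881,66,0,0,0]]' 70 25
python3 -m pendant '[[0,0,0,0,0,0],[0,0,0,0,0,0]]'
python3 - <<'E'
from h import *
s=r.get_state();print(s["time_s"],s["tcp_pos"],s["eef_rot"],s["joints"].round(0))
I=cv2.cvtColor(r.capture("wrist"),cv2.COLOR_RGB2BGR);cv2.imwrite("pics/w1.png",I)
for c,st in blobs(I,(14,125,50),(26,255,255),(0,0,560,420),150)[0]:print(c,st,wray(s,c,.056).round(4))
E
```

```text
time_s: 2.6
tcp_pos: [0.3968, -0.3166, 0.1784]
eef_rot: [-180.0, 0.1, -14.7]
contact_force: [-0.2, 1.2, -0.5]
gripper_width: 0.0696
gripper_force: 0.0
time_s: 2.85
tcp_pos: [0.3982, -0.3146, 0.1798]
eef_rot: [-180.0, -0.0, -14.4]
contact_force: [-0.4, 0.4, 0.1]
gripper_width: 0.0702
gripper_force: 0.0
2.85 [ 0.39822954 -0.31457599  0.17983755] [-1.79995589e+02 -2.92840531e-02 -1.43984754e+01] [-16.   8. -26.  -0. -56.  92.]
[307.2  63. ] [ 289   43   37   41 1146] [ 0.4973 -0.3561  0.056 ]
[280.7 207.7] [265 191  32  35 884] [ 0.3998 -0.3114  0.056 ]
[126.5 297.7] [116 267  28  62 879] [ 0.3559 -0.1649  0.056 ]
[440.5 297.5] [424 267  28  62 882] [ 0.2896 -0.4228  0.056 ]
[400.6 348.9] [ 209  339  351   17 4460] [ 0.2476 -0.3818  0.056 ]
```

View pics/w1.png

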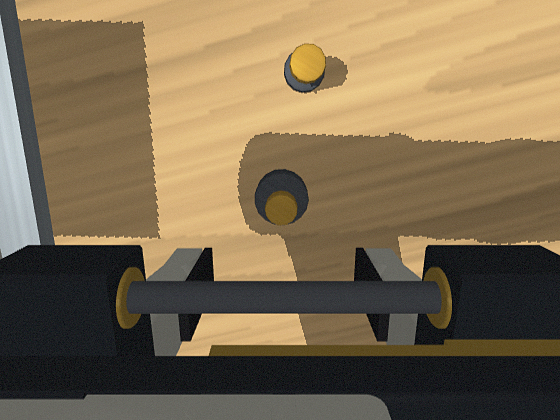

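The wrist view shows the big weight under the gripper (body at 281,195, knob at 281,208) and the small one at (307,63). Both agree with the top-view fixes to 3 mm. Grasping the big weight now.

```bash
python3 -m pendant '[[0,-2,50,0,0,0],[0,-2,90,0,0,0],[0,-2,115,0,0,0],[0,-2,129,0,0,0],[0,-2,129,0,0,0],[0,-2,129,0,0,0]]'
python3 -m pendant '[[0,0,0,0,0,0],[0,0,0,0,0,0],[0,0,0,0,0,0],[0,0,0,0,0,0],[0,0,0,0,0,0]]' 18 25
python3 -m pendant '[[0,0,-30,0,0,0],[0,0,-80,0,0,0],[0,0,-140,0,0,0],[0,0,-170,0,0,0],[-4,-60,-170,0,0,0],[-4,-120,-170,0,0,0],[-4,-180,-170,0,0,0],[-4,-215,-170,0,0,0],[-4,-224,-170,0,0,0],[-4,-224,-170,0,0,0],[-4,-224,-170,0,0,0]]'
```

```text
time_s: 3.65
tcp_pos: [0.3991, -0.3137, 0.0516]
eef_rot: [180.0, -0.1, -14.4]
contact_force: [0.0, -0.2, -0.1]
gripper_width: 0.0701
gripper_force: 0.0
time_s: 4.28
tcp_pos: [0.3983, -0.3136, 0.0506]
eef_rot: [-180.0, -0.0, -14.5]
contact_force: [0.2, 1.2, 0.3]
gripper_width: 0.0259
gripper_force: 12.0
time_s: 5.65
tcp_pos: [0.4499, -0.0964, 0.2202]
eef_rot: [180.0, 0.0, -14.5]
contact_force: [0.5, 0.3, -4.7]
gripper_width: 0.025
gripper_force: 25.0
```

```bash
python3 -m pendant '[[0,0,35,0,0,0],[0,0,60,0,0,0],[0,0,70,0,0,0],[0,0,76,0,0,0],[0,0,76,0,0,0],[0,0,76,0,0,0]]'
python3 -m pendant '[[0,0,0,0,0,0],[0,0,0,0,0,0],[0,0,0,0,0,0]]' 45
python3 -m pendant '[[0,0,-15,0,0,0],[0,0,-50,0,0,0],[0,0,-90,0,0,0],[0,0,-90,0,0,0],[0,0,-90,0,0,0],[0,0,-90,0,0,0],[0,0,-90,0,0,0],[0,0,-90,0,0,0],[0,0,-90,0,0,0],[0,0,-90,0,0,0],[0,0,-90,0,0,0]]'
python3 - <<'E'
from h import *
s=r.get_state();print(s["time_s"],s["tcp_pos"])
for n in("side","wrist"):
    I=cv2.cvtColor(r.capture(n),cv2.COLOR_RGB2BGR);cv2.imwrite(f"pics/{n}2.png",I)
S=cv2.imread("pics/side2.png");W=cv2.imread("pics/wrist2.png")
a=cv2.resize(S[120:290,180:340],None,fx=2.4,fy=2.4);b=cv2.resize(W,(400,300))
C=np.zeros((410,790,3),np.uint8);C[:408,:384]=a;C[:300,390:790]=b;cv2.imwrite("pics/c2.png",C)
E
```

```text
time_s: 6.4
tcp_pos: [0.451, -0.0957, 0.1453]
eef_rot: [-180.0, -0.1, -14.5]
contact_force: [-0.6, -0.1, -4.3]
gripper_width: 0.0254
gripper_force: 25.0
time_s: 6.78
tcp_pos: [0.4508, -0.0956, 0.145]
eef_rot: [-180.0, -0.1, -14.5]
contact_force: [0.4, 0.1, -0.8]
gripper_width: 0.044
gripper_force: 0.0
time_s: 8.15
tcp_pos: [0.4504, -0.0957, 0.2346]
eef_rot: [-180.0, -0.0, -14.5]
contact_force: [-1.5, 0.2, -0.2]
gripper_width: 0.0448
gripper_force: 0.0
8.15 [ 0.4503819  -0.09570181  0.23457543]
```

View pics/c2.png

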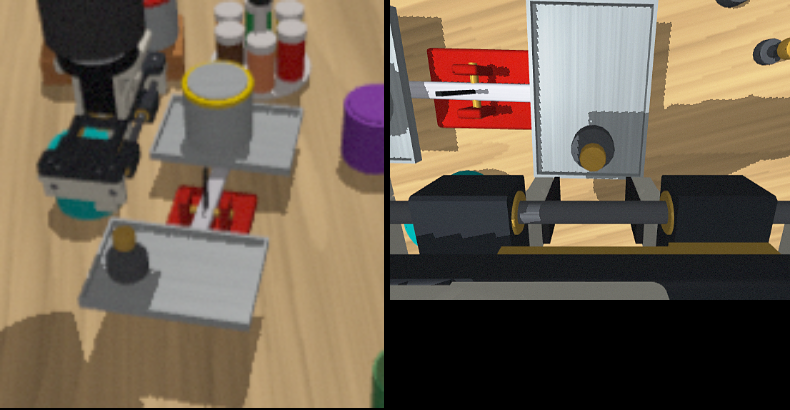

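The side crop shows the big weight standing in the pan. The pan's front corner is still near (283,256), compared with (283,257) at the start, so the beam looks unmoved. I'll check that with numbers.

```bash
cat >> h.py <<'E'
def edge(n,f):
    I=cv2.imread(f);h=cv2.cvtColor(I,cv2.COLOR_BGR2HSV)
    # bottom-most grey row in columns of the pan's front edge (side view), and knob height
    return [int(np.where(h[225:300,c,1]<60)[0].max()+225) for c in (235,250,265,275)]
E
python3 - <<'E'
from h import *
print(edge("side","pics/side0.png"),edge("side","pics/side2.png"))
p=np.array([.451,-.096,.235])
for t in ([.497,-.357,.18],[.504,-.11,.2]):print(to_tool(p,t))
E
```

```text
[251, 253, 255, 256] [250, 253, 255, 256]
[110. 241.  55.]
[55.  0. 35.]
```

The beam is unmoved, so the tin weighs more than 400 g. Adding the small weight.

```bash
python3 -m pendant '[[27,60,0,0,0,0],[54,120,0,0,0,0],[82,180,0,0,0,0],[105,230,20,0,0,0],[110,241,55,0,0,0],[110,241,55,0,0,0],[110,241,55,0,0,0],[110,241,55,0,0,0]]' 65
python3 - <<'E'
from h import *
s=r.get_state();I=cv2.cvtColor(r.capture("wrist"),cv2.COLOR_RGB2BGR);cv2.imwrite("pics/w3.png",I)
print(s["tcp_pos"])
for c,st in blobs(I,(14,125,50),(26,255,255),(0,0,560,250),150)[0]:print(c,st,wray(s,c,.056).round(4))
E
```

```text
time_s: 9.25
tcp_pos: [0.4975, -0.3561, 0.1814]
eef_rot: [180.0, -0.2, -14.4]
contact_force: [0.5, -0.5, 0.1]
gripper_width: 0.0649
gripper_force: 0.0
[ 0.49747368 -0.35605525  0.18138348]
[204.8 102.3] [ 186   84   38   37 1069] [ 0.5898 -0.3194  0.056 ]
[285.1 207.2] [269 190  33  35 882] [ 0.4984 -0.3564  0.056 ]
```

```bash
python3 -m pendant '[[0,0,50,0,0,0],[0,0,90,0,0,0],[0,0,115,0,0,0],[0,0,130,0,0,0],[0,0,130,0,0,0],[0,0,130,0,0,0]]'
python3 -m pendant '[[0,0,0,0,0,0],[0,0,0,0,0,0],[0,0,0,0,0,0],[0,0,0,0,0,0],[0,0,0,0,0,0]]' 18 25
python3 -m pendant '[[0,0,-30,0,0,0],[0,0,-80,0,0,0],[0,0,-140,0,0,0],[0,0,-170,0,0,0],[-14,-60,-170,0,0,0],[-28,-120,-170,0,0,0],[-42,-180,-170,0,0,0],[-52,-230,-170,0,0,0],[-55,-240,-170,0,0,0],[-55,-240,-170,0,0,0],[-55,-240,-170,0,0,0]]'
python3 -m pendant '[[0,0,35,0,0,0],[0,0,60,0,0,0],[0,0,70,0,0,0],[0,0,77,0,0,0],[0,0,77,0,0,0],[0,0,77,0,0,0]]'
python3 -m pendant '[[0,0,0,0,0,0],[0,0,0,0,0,0],[0,0,0,0,0,0]]' 45
python3 -m pendant '[[0,0,-15,0,0,0],[0,0,-50,0,0,0],[0,0,-90,0,0,0],[0,0,-90,0,0,0],[0,0,-90,0,0,0],[0,0,-90,0,0,0],[0,0,-90,0,0,0],[0,0,-90,0,0,0],[0,0,-90,0,0,0],[0,0,-90,0,0,0],[0,0,-90,0,0,0],[0,0,-90,0,0,0],[0,0,-90,0,0,0],[0,0,-90,0,0,0],[0,0,-90,0,0,0]]'
python3 - <<'E'
from h import *
s=r.get_state();print(s["time_s"],s["tcp_pos"])
for n in("side","wrist"):
    I=cv2.cvtColor(r.capture(n),cv2.COLOR_RGB2BGR);cv2.imwrite(f"pics/{n}4.png",I)
print(edge("side","pics/side4.png"))
S=cv2.imread("pics/side4.png");W=cv2.imread("pics/wrist4.png")
a=cv2.resize(S[120:290,180:340],None,fx=2.4,fy=2.4);b=cv2.resize(W,(400,300))
C=np.zeros((410,790,3),np.uint8);C[:408,:384]=a;C[:300,390:790]=b;cv2.imwrite("pics/c4.png",C)
E
```

```text
time_s: 10.05
tcp_pos: [0.4976, -0.3568, 0.051]
eef_rot: [180.0, -0.1, -14.5]
contact_force: [-0.5, -0.2, -0.2]
gripper_width: 0.0651
gripper_force: 0.0
time_s: 10.68
tcp_pos: [0.4966, -0.3566, 0.0496]
eef_rot: [180.0, -0.0, -14.5]
contact_force: [0.1, -0.4, 0.4]
gripper_width: 0.0256
gripper_force: 25.0
time_s: 12.05
tcp_pos: [0.5032, -0.1112, 0.2193]
eef_rot: [180.0, 0.0, -14.5]
contact_force: [0.1, -0.2, -2.0]
gripper_width: 0.025
gripper_force: 25.0
time_s: 12.8
tcp_pos: [0.504, -0.1105, 0.1434]
eef_rot: [-180.0, -0.1, -14.5]
contact_force: [0.6, 0.2, -0.9]
gripper_width: 0.0252
gripper_force: 25.0
time_s: 13.18
tcp_pos: [0.5036, -0.1104, 0.1429]
eef_rot: [-180.0, -0.0, -14.5]
contact_force: [0.6, -0.4, 0.5]
gripper_width: 0.0443
gripper_force: 0.0
time_s: 15.05
tcp_pos: [0.5034, -0.1104, 0.2326]
eef_rot: [-180.0, -0.0, -14.5]
contact_force: [-0.7, 0.2, -0.3]
gripper_width: 0.0449
gripper_force: 0.0
15.05 [ 0.50340368 -0.11043712  0.23257952]
[256, 258, 260, 262]
```

View pics/c4.png

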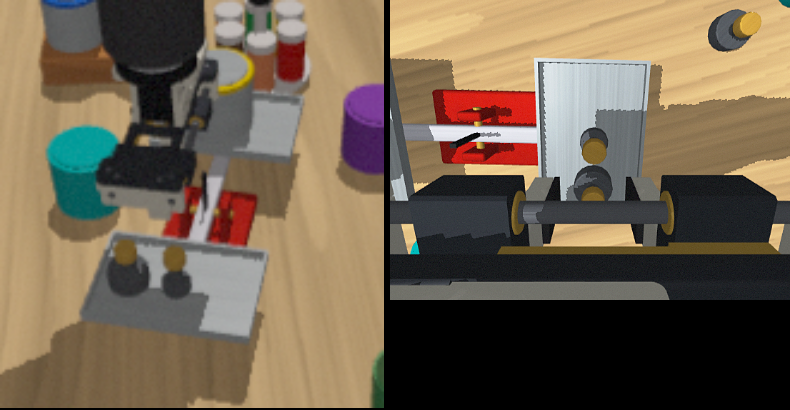

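The side crop shows both weights in the pan, whose front edge has dropped about 6 px. That matches 20 mm, the level position (a drop to the stop would be about 11 px). I'll lift clear and confirm it is at rest.

```bash
python3 -m pendant '[[0,0,-50,0,0,0],[0,60,-90,0,0,0],[0,120,-90,0,0,0],[0,160,-90,0,0,0],[0,160,-90,0,0,0],[0,160,-90,0,0,0],[0,160,-90,0,0,0],[0,160,-90,0,0,0]]'
python3 - <<'E'
from h import *
I=cv2.cvtColor(r.capture("side"),cv2.COLOR_RGB2BGR);cv2.imwrite("pics/side5.png",I);print(edge("side","pics/side5.png"))
T=cv2.cvtColor(r.capture("top"),cv2.COLOR_RGB2BGR);cv2.imwrite("pics/top5.png",T)
p=r.camera_params("side")
for z in(.1,.08,.06): print(z,cv2.projectPoints(np.array([[.5771,-.2056,z],[.399,-.1548,z]]),p["rvec"],p["tvec"],p["mtx"],None)[0].round(1).tolist())
C=np.zeros((420,800,3),np.uint8);C[:,:400]=T[80:300,90:440][:,:].repeat(1,0)[:210,:200].repeat(2,0).repeat(2,1) if 0 else cv2.resize(T[80:300,90:440],(400,251))[np.minimum(np.arange(420),250)]
C[:,400:]=cv2.resize(I[100:350,170:408],(400,420));cv2.imwrite("pics/c5.png",C)
E
```

```text
time_s: 16.15
tcp_pos: [0.4638, -0.2645, 0.3226]
eef_rot: [-180.0, -0.0, -14.4]
contact_force: [0.5, -0.4, -0.6]
gripper_width: 0.0449
gripper_force: 0.0
[256, 258, 260, 262]
0.1 [[[283.0, 257.0]], [[212.9, 247.0]]]
0.08 [[[283.0, 261.9]], [[213.9, 251.9]]]
0.06 [[[283.1, 266.6]], [[214.9, 256.7]]]
```

View pics/c5.png

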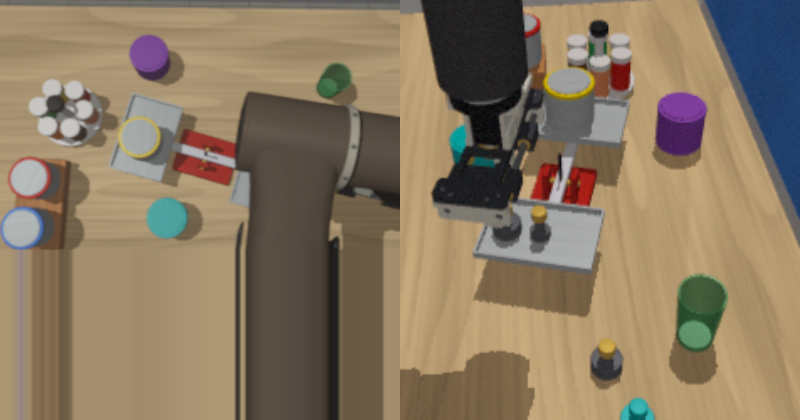

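The views show the beam at rest and level: the pan edge is at row 262, against a predicted 261.9 for level, and it has not changed over a second. The spare big weight still stands on the ledge, and nothing else has moved. Handing in.

```bash
python3 -c "
from plant import r
print(r.close_job())"
```

```text
the job is handed in; nothing more can be done
None
```

The job is handed in: one 400 g and the 200 g weight balance the yellow tin (600 g), the beam rests level in the camera view, and the spare 400 g weight still stands on the ledge.

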